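Rock a jammed wedge gauge free and hang it in its rack

TASK

The wedge gauge is jammed in the jaw block, too tight for a straight pull: that would only lift the block, which merely stands on the dowels of its base plate. Take the gauge by its cross bar, work it loose by rocking it from side to side along the bar while drawing it gently upward, and leave the block down on its base plate. Then gently hang the gauge upright in the wooden rack, its bar lying in the notches of both cheeks, let go, and leave the things around undisturbed.

Things in the scene. Friction and masses are not known exactly. Their poses are not given: they have to be found in the camera images.
- gauge: Steel T-shaped wedge gauge, 0.35 kg, upright. Origin: middle of the dark cross bar, 104 mm long (own y), 16 mm thick (x), 20 mm high (z, up); grip it across the 16 mm. Below it a neck 24 (y) x 14 mm, then from 52 to 92 mm below the origin a blade 50 mm wide (y), tapering from 18 to 12 mm thick. At the start the origin is 124 mm above the desk and 34 mm of blade are in the block.
- gauge_tip (a point): Middle of the blade's underside, 92 mm below the bar's middle.
- base_plate: Dark steel plate 120 x 130 x 12 mm, fixed to the desk; origin at the middle of its underside. Its axes are also those of the block and, at the start, of the gauge: x across the slot, y along slot and bar. The aluminium jaw block, 70 (x) x 128 (y) x 54 mm high, stands centred on it, top 66 mm above the desk; its slot is 58 mm long (y), and two sprung steel jaws in it pinch the blade in x.
- jaws (a point): Middle of the jaws' grip on the blade, 47 mm above the desk: the gauge rocks about here (about the x axis), 77 mm below its bar. A lean of 0.1 rad to either side is enough, 0.15 is about the most; it takes up to 20 N sideways at the bar. Drawn up 1 to 2 mm with each swing, the gauge walks up by about that much; after about 10 mm in all it is loose and lifts straight out.
- block (a joint): How far the jaw block is raised off its base plate along its dowels (m): 0 standing on the plate, grows upward; it cannot move sideways. It weighs about 1.5 kg, so a steady upward pull of more than about 18 N on the gauge lifts it; let go, it sinks back.
- rack: Wooden rack fixed to the desk; origin at the middle of its underside. Foot 100 (x) x 120 (y) x 16 mm; two upright cheeks 64 mm long (x), 14 mm thick, 66 mm apart, at y = -40 and +40 mm. Each cheek's top has a notch 40 mm wide (x) between lips 17 mm high. The gauge hangs with its blade between the cheeks, its bar along the rack's y across both notch floors, either way round.
- rack_seat (a point): Point midway between the two notches at the height of their floors, 110 mm above the desk; the hung gauge's origin is 10 mm above it (120 mm above the desk).
- oil_bottle: Bystander: small oil bottle with a red spout, 36 mm across and 92 mm tall, standing; origin at the middle of its foot.
- stapler: Bystander: office stapler, 118 mm long (y), 30 mm wide, 41 mm high; origin at the middle of its underside.
- level: Bystander: bar-shaped spirit level lying flat, 166 mm long (y), 30 mm wide, 17 mm high; origin near the middle of its underside.
Mind the look-alikes: they are no part of the job. There is more than one size of the gauge; the one meant has the size given above.

How it is judged:
On the way, in this order (a step that is already met when the one before it is completed fails the run):
1. the gauge leans at least 0.05 rad (4 mm at the bar) to one side while its blade is still in the jaws (angle between gauge's own z axis and vertical above 0.05 rad and horizontal distance between gauge_tip and base_plate below 0.018 m and height (world z) of gauge_tip below 0.042 m).
2. the gauge is clear above the block, with the block down on its base plate (height (world z) of gauge_tip above 0.07 m and value of joint block below 0.002 m), for 0.1 s.
At the end, for the whole second after the job is handed in: The gauge hangs at rest in the rack: its origin within 16 mm sideways of the rack's seat point and 6 to 14 mm above it, upright within 0.1 rad, its bar along the rack's y axis within 0.35 rad (either way round); the jaw block stands on its base plate (raised less than 2 mm) (horizontal distance between gauge and rack_seat below 0.016 m and z of gauge in the frame of rack_seat between 0.006 and 0.014 m and angle between gauge's own z axis and vertical below 0.1 rad and angle between the y axis of gauge and the y axis of rack, either way round below 0.35 rad and linear speed of gauge below 0.02 m/s and value of joint block below 0.002 m); the robot touches nothing.
It fails at once if the gauge is dropped into the rack: it moves faster than 0.4 m/s within 30 mm sideways of the seat point and less than 60 mm above it (linear speed of gauge above 0.4 m/s and horizontal distance between gauge and rack_seat below 0.03 m and z of gauge in the frame of rack_seat below 0.06 m).
It fails at once if the jaw block is lifted more than 5 mm off its base plate (value of joint block above 0.005 m).
It fails at once if the oil bottle is moved more than 25 mm (distance of oil_bottle from where it was at the start of the episode above 0.025 m).
It fails at once if the stapler is moved more than 25 mm (distance of stapler from where it was at the start of the episode above 0.025 m).
It fails at once if the level is moved more than 25 mm (distance of level from where it was at the start of the episode above 0.025 m).
It also fails if it takes over 58 s, if anything falls off the work surface, if the arm or the gripper's body presses on something with over 40 N, if the wrist force passes 120 N, or if a joint passes its speed limit or range.

ROBOT

A 6-joint arm with a two-finger parallel gripper is mounted at the origin on a cart in front of the work surface, level with it; the furniture and walls round the work are solid. World frame = base frame: x ahead of the robot, y to its left, z up, the work surface at z = 0. Lengths are in m, angles in rad, forces in N, time in s.
With the tool pointing down it reaches from about 0.25 to 0.725 m from the base axis. Payload 4 kg.
Tool frame: the origin (TCP) lies at the very end of the fingers, on their centre line; the grasp point (between the pads) lies 19 mm behind it; z points along the fingers, y is the line along which they close (so a half turn about z gives the same grasp; the last joint's range is limited). The gripper opens to 85 mm and grips with 20 to 120 N. Pads are 22 mm wide; open, the fingers measure 114 mm over their backs; the gripper's body (76 mm by 85 mm) begins 54 mm behind the grasp point. The pads swing forward as they close: fully open they stand 13 mm farther back than shut.
Start: joints at [-1.138, 0.241, 0.005, 1.335, 0, 1.571], TCP at [0.21, -0.454, 0.197] pointing down, gripper open.
Joint ranges: [-2.72, 2.72], [-1.05, 1.87], [-1.09, 1.28], [-1.99, 2.15], [-1.42, 1.44], [-3.14, 3.14]. Speed limits (rad/s): [2.79, 2.79, 3.14, 3.14, 3.14, 3.14].

INTERFACE

Orientations are given as a unit quaternion [x, y, z, w].
In Python, from workcell import bot gives the robot as it stands.
- The arm moves only by the tool carry_out, never from a script. Its argument "increments" is one flat list of numbers, 5 for each row, row after row: the finger opening in cm, from 0 to 8.54, then the shift along the tool's x, y, z in cm, then the turn about the tool's z in rad. A call has exactly 5 rows; each row shifts and turns the commanded pose from where the row before left it, along the tool's axes as they then stand; what a row does not reach is not made up. A row lasts 1/8 s, in which the tool goes at most 62.5 mm and 10.7 degrees, less where a joint would pass 70% of its speed; a pose out of reach is approached as far as the arm can. A call with a gripper value outside its range is refused whole. The fingers move at their own pace and stop on an object; the grip force is fixed at half the most. Time passes only in rows, so rows that do not move let the fingers close, or fill a call up. It gives the time, the measured TCP pose, the force, the opening and the grip force at its end, in the units of the state.
- bot.get_obs(): the state, without advancing time (a new reading comes with each control period).
- bot.camera(name): name is "scene" or "top" or "wrist"; returns a dict with "pixels" (400x640x3 uint8, blue, green, red), "range_z" (400x640 float32, m along the optical axis (not along the pixel's ray), 0 where there is no reading), "mtx" (3x3 intrinsics, pixels), "D" ([k1, k2, p1, p2, k3] as OpenCV has them; the pictures are not rectified), "eye" and "attitude" of the camera in the world. Camera axes: x right, y down, z forward; pixel columns grow to the right and rows downward; lengths in m; the calibration is good to about 2 mm. A picture is of the moment at which its call begins.
- bot.job_done(): hands the job in; it is judged then, once.
Trained networks look in a picture, given as the dict that the camera call returned (one of the last four; its "shot" number tells which), for a name from the list of things; names that differ only in an ending like _2 or _b are one class to them, and where a whole thing is asked for, a point or a joint stands for the part that bears it (a point fixed in the world has none). Each returns a list of dicts, best first, with "p" (0 to 1); they miss things now and then, are a little off and sometimes report something else, mostly with a low value. They report only what shows in the picture. A call takes as long as a camera call. They do not tell look-alikes from the thing itself.
- bot.find_in(picture, name): "xyz" ([x, y, z] in m, in the coordinates of the camera as it stood for that picture, good to about 4 mm: the middle of the surface that is visible of it).
- bot.regions_of(picture, name): "mask" (400x640 bool, what is visible of it).
- bot.place_of(picture, name): "xyz" ([x, y, z] in m, in the coordinates of the camera as it stood for that picture, good to about 4 mm: a listed point, or the origin of a listed thing).
The state is a dict: "clock": time; "joint_pos": joint angles; "joint_vel": joint speeds; "tau": joint torques, N m; "eef_pos": TCP position; "tool_rot": TCP orientation; "ft_force": force on the tool from outside, world axes, zero at the start; "ft_torque": the same for the moment, N m; "grip_width": finger opening in m; "grasp_force": force on a finger pad.
Only numpy, scipy, OpenCV 4.12 (cv2) and the standard library are available. Lean on these libraries where they do the work, as an engineer would, in place of code of your own. Each camera call takes 0.05 s, during which the arm holds its last target. There are 200 camera calls.

## Working session

There is one attempt and no reset: what is moved stays moved. The work goes in short steps, Python scripts to look and compute and a tool call to move; the robot and the scene stay as the last step left them, time stands still between calls to the robot, and variables do not carry over. Pictures are saved under pics/ and viewed, at most 10 in all, crops included, and the job is handed in when it is done.

Besides the shell and the picture viewer there is one more tool, called after "Request:" as name(argument=value, ...), one argument or row to a line, values as JSON. carry_out: Moves the arm, as the interface text tells. Its arguments: {"type":"object","properties":{"increments":{"type":"array","items":{"type":"number"}}},"required":["increments"]}

```bash
mkdir -p pics; cat > h.py <<'E'
from workcell import bot
import numpy as np, cv2
from scipy.spatial.transform import Rotation as R
def att(c):
    a=np.array(c["attitude"]); return a if a.shape==(3,3) else R.from_quat(a).as_matrix()
def w(c,p): return att(c)@np.array(p)+np.array(c["eye"])
def pix(c,P):
    q=att(c).T@(np.array(P)-np.array(c["eye"])); return cv2.projectPoints(q.reshape(1,3),np.zeros(3),np.zeros(3),c["mtx"],np.array(c["D"],float))[0].ravel().round()
def cloud(c,mask=None):
    z=c["range_z"]; m=(z>0) if mask is None else (z>0)&mask
    v,u=np.nonzero(m); n=cv2.undistortPoints(np.c_[u,v].astype(float).reshape(-1,1,2),c["mtx"],np.array(c["D"],float)).reshape(-1,2)
    Z=z[v,u]; return (np.c_[n*Z[:,None],Z])@att(c).T+np.array(c["eye"]),u,v
E
python3 - <<'E'
from h import *
np.set_printoptions(precision=3,suppress=True)
ims=[]
for n in("scene","top"):
    c=bot.camera(n); ims.append(c["pixels"]); print(n,c["eye"],c["attitude"])
    for k in("gauge","base_plate","jaws","rack","rack_seat","oil_bottle","stapler","level"):
        for d in bot.place_of(c,k)[:4]:
            P=w(c,d["xyz"]); print(k,round(d["p"],2),P,pix(c,P))
    cv2.imwrite(f"pics/{n}.png",c["pixels"])
print(bot.get_obs())
E
```

```text
scene [ 0.08  -0.862  1.159] [ 0.904 -0.249  0.102 -0.333]
gauge 0.91 [ 0.456 -0.351  0.126] [349. 283.]
gauge 0.79 [ 0.596 -0.308  0.065] [385. 259.]
gauge 0.17 [ 0.696 -0.259 -0.001] [402. 245.]
base_plate 0.63 [ 0.452 -0.35   0.003] [346. 309.]
jaws 0.77 [ 0.452 -0.351  0.048] [346. 300.]
jaws 0.58 [ 0.495 -0.127  0.107] [316. 217.]
rack 0.95 [ 0.495 -0.127 -0.001] [316. 241.]
rack_seat 0.93 [ 0.495 -0.127  0.109] [316. 216.]
rack_seat 0.47 [ 0.49  -0.13  -0.001] [315. 242.]
oil_bottle 0.82 [ 0.698 -0.119  0.001] [375. 210.]
stapler 0.78 [ 0.697 -0.256  0.002] [402. 243.]
level 0.68 [ 0.451 -0.351  0.005] [345. 309.]
level 0.52 [ 0.455  0.246 -0.   ] [247. 164.]
top [ 0.497 -0.079  1.381] [-0.699  0.714 -0.024  0.03 ]
gauge 0.73 [ 0.454 -0.35   0.124] [420. 254.]
gauge 0.46 [ 0.597 -0.309  0.058] [398. 202.]
base_plate 0.72 [ 0.45  -0.348 -0.001] [410. 254.]
jaws 0.74 [ 0.448 -0.35   0.047] [414. 255.]
rack 0.79 [ 0.491 -0.128 -0.002] [333. 241.]
rack 0.61 [ 0.702 -0.257  0.001] [375. 167.]
rack_seat 0.97 [ 0.495 -0.126  0.112] [333. 240.]
oil_bottle 0.73 [ 0.697 -0.122 -0.002] [329. 170.]
stapler 0.89 [ 0.702 -0.255  0.002] [375. 167.]
level 0.73 [0.455 0.249 0.004] [202. 256.]
level 0.41 [ 0.45  -0.349  0.046] [413. 254.]
{'clock': 0.9, 'joint_pos': array([-1.138,  0.241,  0.005,  1.335, -0.   ,  1.571]), 'joint_vel': array([ 0.   ,  0.001, -0.001, -0.001,  0.003, -0.   ]), 'tau': array([ -0.   , -37.219,  25.269,   0.001,   0.   ,  -0.   ]), 'eef_pos': array([ 0.21 , -0.454,  0.197]), 'tool_rot': array([ 0.977,  0.215, -0.   ,  0.   ]), 'ft_force': array([-0.538,  0.114,  0.093]), 'ft_torque': array([-0.03 , -0.026,  0.003]), 'grasp_force': 0.0, 'grip_width': 0.08559791679937591}
```

```bash
python3 - <<'E'
from h import *
np.set_printoptions(precision=4,suppress=True)
c=bot.camera("scene")
p=cv2.resize(c["pixels"][180:340,220:440],None,fx=3.6,fy=3.6,interpolation=cv2.INTER_CUBIC); cv2.imwrite("pics/crop.png",p)
def pca(c,sel,P):
    Q=P[sel]; r=cv2.minAreaRect((Q[:,:2]*1000).astype(np.float32)); print(len(Q),"rect",r,"z",np.median(Q[:,2])); 
for n in("scene","top"):
    c=bot.camera(n); P,u,v=cloud(c)
    near=lambda x,y,r:np.hypot(P[:,0]-x,P[:,1]-y)<r
    print(n); 
    pca(c,near(.455,-.35,.09)&(P[:,2]>.126)&(P[:,2]<.15),P)   # bar
    pca(c,near(.452,-.35,.1)&(abs(P[:,2]-.066)<.006),P) # block
    pca(c,near(.495,-.127,.08)&(P[:,2]>.118)&(P[:,2]<.14),P) # lips
    pca(c,near(.597,-.309,.09)&(P[:,2]>.05),P)
    pca(c,near(.495,-.127,.09)&(abs(P[:,2]-.016)<.006),P)
E
```

```text
scene
303 rect ((454.11737060546875, -351.66424560546875), (109.05656433105469, 16.883989334106445), 78.72203063964844) z 0.13448204248406692
702 rect ((454.1046142578125, -352.0002136230469), (100.97614288330078, 70.84644317626953), 78.76371002197266) z 0.06630305743468212
131 rect ((493.77069091796875, -128.12159729003906), (66.49884033203125, 99.29926300048828), 3.1199915409088135) z 0.1268421650237106
155 rect ((596.6751098632812, -309.7063903808594), (14.399788856506348, 71.79348754882812), 85.0620346069336) z 0.0688932821426087
663 rect ((493.585693359375, -129.38101196289062), (101.38329315185547, 121.76795196533203), 3.457613468170166) z 0.017156581834280926
top
255 rect ((454.014892578125, -349.50994873046875), (107.75049591064453, 15.897995948791504), 78.9544677734375) z 0.13345005881244099
612 rect ((453.8602600097656, -350.43121337890625), (100.2800521850586, 69.66981506347656), 78.9261703491211) z 0.06508977000985783
103 rect ((493.6507568359375, -128.31044006347656), (63.210811614990234, 93.84136962890625), 3.115246295928955) z 0.1267518964179648
119 rect ((597.5292358398438, -309.3490905761719), (12.149921417236328, 72.45578002929688), 82.71123504638672) z 0.06805504581182298
1113 rect ((485.2589111328125, -128.7396697998047), (116.70560455322266, 119.88911437988281), 3.4368667602539062) z 0.015598429204868314
```

View pics/crop.png

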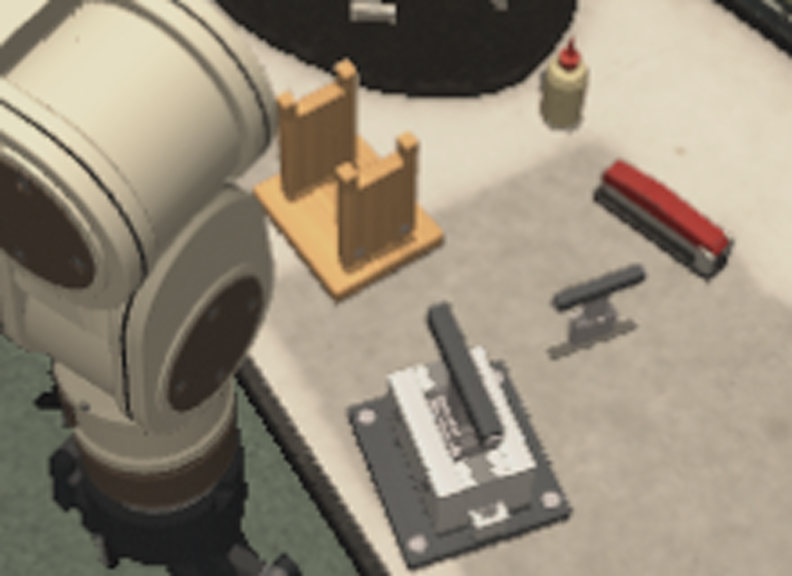

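View pics/top.png

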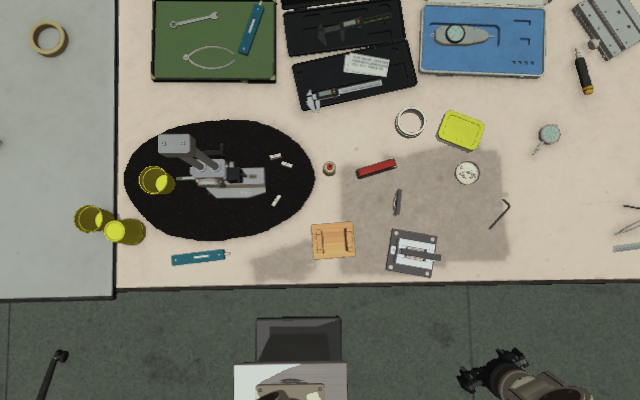

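The scene crop shows the real gauge at crop (465,370), which is scene (349,283). It sits in the block, its bar is about 105 mm long and its top is at z 0.134. The look-alike is a smaller gauge at crop (600,290), scene (385,259), with a bar of about 72 mm at z 0.068, lying free on the desk. The second blue level by the scale in the top view (252,28) is a look-alike too. I choose the gauge in the block, centre (0.454, -0.350) and yaw -0.197. The rack is at (0.494, -0.128) with yaw +0.058.

Request:
carry_out(
  increments=[8.5, 0, 0, 0, -0.185, 8.5, 0, 0, 0, -0.185, 8.5, 0, 0, 0, -0.185, 8.5, 0, 0, 0, -0.185, 8.5, 0, 0, 0, -0.185],
)

```text
clock: 1.68
eef_pos: [0.2097, -0.4539, 0.1969]
tool_rot: [0.776, 0.63, 0.0, -0.0]
ft_force: [0.2, 0.7, 0.8]
grip_width: 0.0849
grasp_force: 0.0
```

Request:
carry_out(
  increments=[8.5, 2.9, 4.3, 0, -0.018, 8.5, 2.9, 4.3, 0, 0, 8.5, 2.9, 4.3, 0, 0, 8.5, 2.9, 4.3, 0, 0, 8.5, 2.9, 4.3, 0, 0],
)

```text
clock: 2.3
eef_pos: [0.4506, -0.3534, 0.1969]
tool_rot: [0.773, 0.635, -0.0, 0.0]
ft_force: [0.1, -1.4, 0.7]
grip_width: 0.0846
grasp_force: 0.0
```

```bash
cat > g.py <<'E'
from h import *
np.set_printoptions(precision=4,suppress=True)
def to(x,y,z,ya):
    o=bot.get_obs(); M=R.from_quat(o["tool_rot"]).as_matrix()
    d=M.T@(np.array([x,y,z])-o["eef_pos"]); 
    print("t",o["clock"],o["eef_pos"],"xaxis",M[:,0],"zaxis",M[:,2],"shift cm",d*100,"turn",-(ya+np.pi/2-np.arctan2(M[1,0],M[0,0])),"F",o["ft_force"],"grip",o["grip_width"],o["grasp_force"])
E
python3 - <<'E'
from g import *
to(.454,-.3505,.105,-.195)
c=bot.camera("wrist"); cv2.imwrite("pics/w1.png",c["pixels"])
P,u,v=cloud(c); s=(np.hypot(P[:,0]-.454,P[:,1]+.35)<.08)&(P[:,2]>.124)&(P[:,2]<.145)
print(s.sum()); print(cv2.minAreaRect((P[s,:2]*1000).astype(np.float32)),np.median(P[s,2]))
E
```

```text
t 2.3 [ 0.4506 -0.3534  0.1969] xaxis [ 0.1938  0.981  -0.0003] zaxis [ 0.0001 -0.0003 -1.    ] shift cm [0.3552 0.2779 9.1947] turn -2.045741492895381e-05 F [ 0.1348 -1.3808  0.7458] grip 0.08464550181163066 0.0
2291
((452.3739013671875, -352.2906188964844), (107.5535659790039, 15.98553466796875), 78.95137023925781) 0.13370755480264673
```

View pics/w1.png

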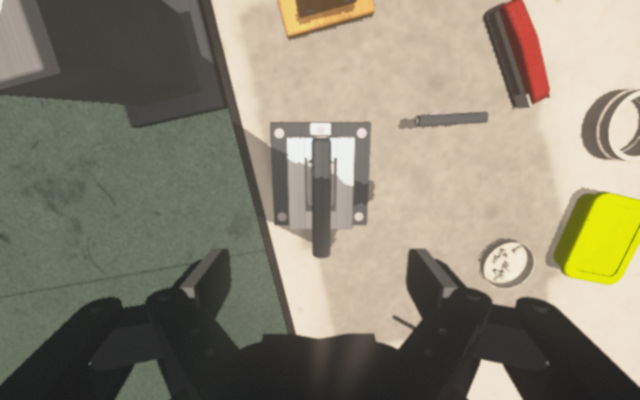

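The wrist view shows the gauge bar at (320,200), lined up between the open fingers at (220,285) and (420,285). The small look-alike is at (450,118), well to the side. Now I go down and close.

Request:
carry_out(
  increments=[8.5, 0.3, 0.2, 3, 0, 8.5, 0, 0, 3, 0, 8.5, 0, 0, 2.2, 0, 8.5, 0, 0, 1.0, 0, 8.5, 0, 0, 0, 0],
)

```text
clock: 2.98
eef_pos: [0.4512, -0.3515, 0.1045]
tool_rot: [0.773, 0.635, -0.0, -0.001]
ft_force: [0.2, 0.1, 0.4]
grip_width: 0.085
grasp_force: 0.0
```

Request:
carry_out(
  increments=[0, 0, 0, 0, 0, 0, 0, 0, 0, 0, 0, 0, 0, 0, 0, 0, 0, 0, 0, 0, 0, 0, 0, 0, 0],
)

```text
clock: 3.6
eef_pos: [0.4517, -0.3516, 0.105]
tool_rot: [0.773, 0.635, 0.0, 0.0]
ft_force: [1.0, -0.3, 0.4]
grip_width: 0.0001
grasp_force: 0.0
```

```bash
python3 - <<'E'
from g import *
to(.4535,-.3505,.105,-.195)
E
```

```text
t 3.6 [ 0.4517 -0.3516  0.105 ] xaxis [ 0.1937  0.9811 -0.0001] zaxis [ 0.0001 -0.0001 -1.    ] shift cm [0.1458 0.1585 0.0007] turn 3.826062323963875e-05 F [ 1.0091 -0.2555  0.4157] grip 8.697848616964669e-05 0.0
```

```bash
python3 - <<'E'
from g import *
a=bot.camera("wrist")["pixels"]; c=bot.camera("scene")
P,u,v=cloud(c); s=(np.hypot(P[:,0]-.454,P[:,1]+.35)<.08)&(P[:,2]>.124)&(P[:,2]<.145)
print(s.sum())
b=cv2.resize(c["pixels"][215:340,260:460],(640,400)); cv2.imwrite("pics/w2.png",cv2.resize(np.vstack([a,b]),(480,600)))
print(bot.get_obs()["joint_pos"])
E
```

```text
159
[-0.6615  0.4357  0.0394  1.1746  0.      1.1043]
```

View pics/w2.png

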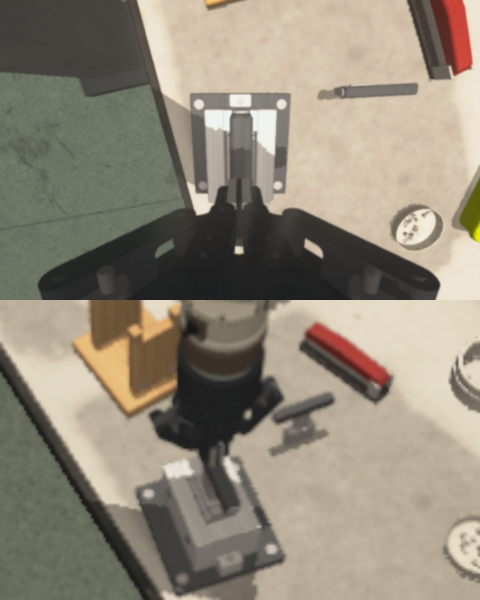

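The wrist view (top half) shows the bar at (240,150) with the fingers at (228,200) and (255,200). I can't tell whether they straddle it, so I zoom in.

```bash
python3 - <<'E'
from g import *
c=bot.camera("wrist")
cv2.imwrite("pics/w3.png",cv2.resize(c["pixels"][120:345,220:420],None,fx=2.6,fy=2.6,interpolation=cv2.INTER_CUBIC))
P,u,v=cloud(c)
for uu,vv in((320,170),(320,200),(320,240),(320,255),(320,270),(320,290),(320,330),(305,265),(338,265)):
    k=np.nonzero((u==uu)&(v==vv))[0]; print(uu,vv,P[k])
print(bot.get_obs()["grip_width"])
E
```

```text
320 170 [[ 0.4599 -0.3095  0.1348]]
320 200 [[ 0.4569 -0.3249  0.134 ]]
320 240 [[ 0.4535 -0.3418  0.1459]]
320 255 [[ 0.4536 -0.3409  0.1648]]
320 270 [[ 0.4533 -0.3419  0.1763]]
320 290 [[ 0.4515 -0.3512  0.1754]]
320 330 [[ 0.4221 -0.5071  0.0001]]
305 265 [[ 0.4474 -0.3407  0.1722]]
338 265 [[ 0.4603 -0.3473  0.1643]]
1.7054004924099668e-05
```

View pics/w3.png

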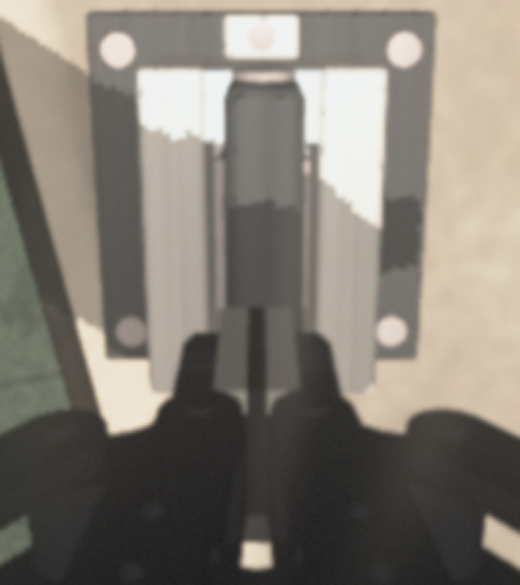

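```bash
python3 - <<'E'
from g import *
o=bot.get_obs(); M=R.from_quat(o["tool_rot"]).as_matrix()
c=bot.camera("wrist"); print("cam in tool",M.T@(np.array(c["eye"])-o["eef_pos"]))
P,u,v=cloud(c); Q=(P-o["eef_pos"])@M*1000
np.set_printoptions(precision=0,suppress=True)
for r in (236,240,244,250,258,266):
    k=(v==r)&(u>=292)&(u<=348); print(r,*[f"{a}:{q[0]:.0f},{q[1]:.0f},{q[2]:.0f}" for a,q in zip(u[k][::4],Q[k][::4])])
c=bot.camera("scene"); P,u,v=cloud(c); Q=(P-o["eef_pos"])@M*1000
k=(abs(Q[:,0])<16)&(abs(Q[:,1])<30)&(Q[:,2]>-75)&(Q[:,2]<10)
for q in Q[k][np.argsort(Q[k][:,2])][::6]: print(q)
E
```

```text
cam in tool [ 0.0658 -0.001  -0.177 ]
236 292:-19,-21,39 296:-20,-18,39 300:-20,-15,40 304:-22,-12,45 308:7,-6,-28 312:7,-4,-29 316:7,-2,-29 320:7,0,-28 324:7,2,-29 328:7,4,-28 332:7,6,-29 336:7,9,-27 340:-24,17,51 344:-19,19,39 348:-19,22,39
240 292:-23,-21,39 296:-23,-18,39 300:-23,-15,40 304:-29,-13,55 308:10,-6,-41 312:10,-4,-41 316:10,-2,-42 320:10,-0,-41 324:10,2,-41 328:10,4,-41 332:5,6,-29 336:4,9,-26 340:-27,17,49 344:-23,19,40 348:-23,22,40
244 292:-26,-21,39 296:-27,-18,40 300:-27,-15,40 304:-30,-12,47 308:10,-6,-47 312:10,-4,-47 316:10,-2,-46 320:10,-0,-46 324:10,2,-46 328:10,4,-47 332:10,6,-46 336:-30,14,48 340:-30,17,47 344:-26,19,38 348:-26,22,39
250 292:6,-14,-44 296:6,-12,-44 300:6,-10,-44 304:10,-7,-53 308:10,-6,-53 312:10,-4,-53 316:11,-2,-54 320:10,-0,-52 324:10,2,-54 328:10,3,-53 332:10,5,-53 336:6,8,-44 340:6,10,-44 344:5,12,-43 348:-31,22,38
258 292:6,-13,-52 296:6,-11,-53 300:6,-9,-53 304:10,-7,-61 309:10,-5,-61 313:10,-3,-61 317:10,-1,-60 322:10,1,-61 326:10,2,-60 330:9,4,-60 334:10,6,-61 338:6,8,-52 342:6,10,-53 346:6,12,-52
266 292:6,-12,-60 296:6,-11,-61 300:6,-9,-61 304:10,-7,-68 308:10,-5,-68 312:9,-3,-67 316:10,-2,-69 320:10,-0,-69 324:10,1,-69 328:10,3,-68 332:10,5,-69 336:6,7,-61 340:6,8,-61 344:6,10,-60 348:6,12,-60
[-11.   1. -75.]
[ -7.   3. -72.]
[-10.  -6. -69.]
[ -2. -12. -64.]
[ -6.  -6. -63.]
[ -6.  13. -61.]
[ -6.  11. -58.]
[-11.  -3. -57.]
[ -8.  -9. -55.]
[-11.   2. -53.]
[ -4. -12. -50.]
[ -6. -11. -48.]
[ -9.   3. -46.]
[-11.  -3. -43.]
[ -9.  -4. -41.]
[-15.  -4. -32.]
[-13.  -0. -31.]
[ -1.  -6. -30.]
[-10.  -4. -29.]
[ -7.   7. -27.]
[  0.  -5. -22.]
[-14.  -5. -18.]
[ 13.  -5. -12.]
[-2. -5. -3.]
[-0. -4.  5.]
[ 6. -4. 10.]
```

Request:
carry_out(
  increments=[0, 0, 0, -3, 0, 0, 0, 0, -3, 0, 0, 0, 0, 0, 0, 0, 0, 0, 0, 0, 0, 0, 0, 0, 0],
)

```text
clock: 4.47
eef_pos: [0.4509, -0.351, 0.1635]
tool_rot: [0.773, 0.635, -0.0, -0.001]
ft_force: [0.2, -0.5, -0.6]
grip_width: 0.0
grasp_force: 0.0
```

```bash
cat > tip.py <<'E'
from g import *
o=bot.get_obs(); M=R.from_quat(o["tool_rot"]).as_matrix(); print(o["eef_pos"],o["grip_width"],o["ft_force"])
np.set_printoptions(precision=0,suppress=True)
for n in("scene","wrist"):
    c=bot.camera(n); P,u,v=cloud(c); Q=(P-o["eef_pos"])@M*1000
    k=(abs(Q[:,0])<16)&(abs(Q[:,1])<60)&(Q[:,2]>-100)&(Q[:,2]<100)
    print(n,np.histogram(Q[k][:,2],np.arange(-100,101,5))[0])
    if n=="scene": cv2.imwrite("pics/s4.png",cv2.resize(c["pixels"][200:330,270:440],None,fx=4,fy=4,interpolation=cv2.INTER_CUBIC))
E
python3 tip.py
```

```text
[ 0.4509 -0.351   0.1635] 2.1582179757253314e-05 [ 0.1625 -0.4965 -0.6335]
scene [38 72 61 35  9 14  9 18 18 17 13 13  0  0  0  0  0  0  0  0  0  0  0  0
  3 64 17 10  5  2  3  6  2  8  3 10 17 23 41 99]
wrist [1887 3338 2209 1512  548  573  179  303  302  276  228  192   42    0
    0    0    0    0    0    0    0    0    0    0    0  566  336    0
    0    0    0    0    0    0    0    0    0   68    0 1301]
```

View pics/s4.png

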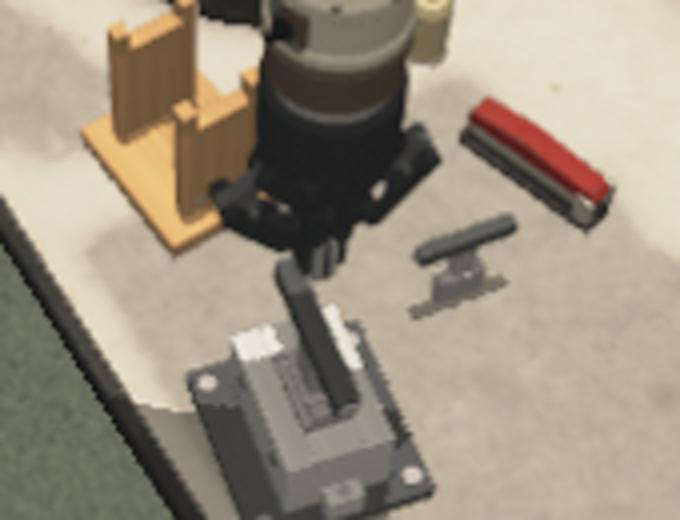

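The pictures show the finger tips at z ≈ 0.202, shut, in crop (320,270), while the reported TCP is 0.1635. The reported TCP therefore lies 39 mm beyond the real tips, and both cameras agree on this. From here I use reported z = wanted z − 0.039.

Request:
carry_out(
  increments=[8.5, 0.1, 0.2, 0, 0, 8.5, 0, 0, 0, 0, 8.5, 0, 0, 0, 0, 8.5, 0, 0, 2, 0, 8.5, 0, 0, 2, 0],
)

```text
clock: 5.2
eef_pos: [0.454, -0.3512, 0.1248]
tool_rot: [0.773, 0.635, 0.0, 0.001]
ft_force: [1.5, 0.2, -0.3]
grip_width: 0.085
grasp_force: 0.0
```

Request:
carry_out(
  increments=[8.5, 0, 0, 2, 0, 8.5, 0, 0, 2, 0, 8.5, 0, 0, 1.8, 0, 8.5, 0, 0, 0, 0, 8.5, 0, 0, 0, 0],
)

```text
clock: 5.82
eef_pos: [0.4542, -0.3513, 0.0676]
tool_rot: [0.773, 0.635, 0.0, 0.0]
ft_force: [-0.5, -0.4, 0.4]
grip_width: 0.0849
grasp_force: 0.0
```

Request:
carry_out(
  increments=[0, 0, 0, 0, 0, 0, 0, 0, 0, 0, 0, 0, 0, 0, 0, 0, 0, 0, 0, 0, 0, 0, 0, 0, 0],
)

```text
clock: 6.45
eef_pos: [0.4535, -0.351, 0.0672]
tool_rot: [0.773, 0.635, -0.0, -0.0]
ft_force: [-1.7, 0.0, 2.9]
grip_width: 0.015
grasp_force: 59.3
```

```bash
python3 tip.py; python3 -c "
from g import *
to(.4535,-.3505,.066,-.195)"
```

```text
[ 0.4535 -0.351   0.0672] 0.015043507819034432 [-1.6765  0.0355  2.8951]
scene [28 61 51 32 20 21 52 16 18 11 13  8  2  5  0  6  7 12 15 67 79 25 10  4
  5  6  2  8  6  6 89 69  5  6  1  0  0  0  0  0]
wrist [2096 3528 2566 1359  641  679 2612  379  265  242  199  155   25    0
    0    0    0    0    0   39 2485  133   58   40   52   39   38    4
    5    1  452  870    0    0    0    0    0    0    0    0]
t 6.55 [ 0.4535 -0.351   0.0673] xaxis [ 0.1938  0.981  -0.0002] zaxis [-0.0003 -0.0002 -1.    ] shift cm [ 0.0527 -0.0123  0.1252] turn -5.305544802958195e-05 F [-3.2149  1.0169  4.1008] grip 0.01499844124186497 59.45676147937775
```

Request:
carry_out(
  increments=[0, 0.3, 0, 0, 0, 0, 0.3, 0, -0.05, 0, 0, 0.2, 0, -0.05, 0, 0, 0, 0, 0, 0, 0, 0, 0, 0, 0],
)

```text
clock: 7.18
eef_pos: [0.4541, -0.3475, 0.0675]
tool_rot: [0.773, 0.634, -0.004, 0.002]
ft_force: [-3.5, -10.6, -3.1]
grip_width: 0.0152
grasp_force: 58.7
```

Request:
carry_out(
  increments=[0, -0.4, 0, 0, 0, 0, -0.4, 0, -0.05, 0, 0, -0.4, 0, -0.05, 0, 0, -0.4, 0, -0.05, 0, 0, 0, 0, 0, 0],
)

```text
clock: 7.8
eef_pos: [0.4528, -0.3531, 0.0677]
tool_rot: [0.772, 0.636, 0.004, -0.004]
ft_force: [2.4, 10.0, -1.4]
grip_width: 0.0153
grasp_force: 58.9
```

```bash
cat > chk.py <<'E'
from g import *
to(.4535,-.351,.0672,-.195)
c=bot.camera("wrist"); P,u,v=cloud(c); o=bot.get_obs(); M=R.from_quat(o["tool_rot"]).as_matrix()
Q=(P-o["eef_pos"])@M*1000
# bar top strip seen beyond the fingers: height above, slope
k=(Q[:,0]>15)&(Q[:,0]<50)&(abs(Q[:,1])<6)&(Q[:,2]>-95)&(Q[:,2]<-45)
if k.sum()>20: s,b=np.polyfit(Q[k,0],Q[k,2],1); print("bar top n",k.sum(),"slope",s,"z at grip",b,"world",o["eef_pos"][2]*1000-b,"end x",Q[k,0].max())
d=np.array([.0,0,0]); W=(P-np.array([.4535,-.3505,0]))@np.array([[.981,.194,0],[-.194,.981,0],[0,0,1]])
k=(abs(W[:,0])>20)&(abs(W[:,0])<32)&(W[:,1]>20)&(W[:,1]<48)&(W[:,2]>.05/1)&(W[:,2]<.09)
W=W*1; k=(abs(W[:,0])>.02)&(abs(W[:,0])<.032)&(W[:,1]>.0)&(W[:,1]<.048)&(W[:,2]>.055)&(W[:,2]<.085)
print("block top",k.sum(),np.median(W[k,2]))
E
python3 chk.py
```

```text
t 7.8 [ 0.4528 -0.3531  0.0677] xaxis [0.1911 0.9815 0.0115] zaxis [ 0.0006  0.0116 -0.9999] shift cm [0.2212 0.0275 0.054 ] turn 0.0027461964173602915 F [ 2.3517 10.0366 -1.409 ] grip 0.015300927026272417 58.91959726810455
bar top n 2687 slope -0.012154251178415308 z at grip -66.79401227718537 world 134.49638253521545 end x 49.99895720969495
block top 2964 0.06596583824260598
```

Request:
carry_out(
  increments=[0, 0.6, 0, -0.05, 0, 0, 0.6, 0, -0.05, 0, 0, 0.6, 0, 0, 0, 0, 0.6, 0, 0, 0, 0, 0, 0, 0, 0],
)

```text
clock: 8.48
eef_pos: [0.4557, -0.339, 0.0702]
tool_rot: [0.773, 0.634, -0.004, 0.002]
ft_force: [-2.6, -8.7, -7.1]
grip_width: 0.0153
grasp_force: 59.2
```

```bash
python3 chk.py
```

```text
t 8.475 [ 0.4557 -0.339   0.0702] xaxis [ 0.1956  0.9807 -0.0081] zaxis [-0.0028 -0.0077 -1.    ] shift cm [-1.216   0.0152  0.3066] turn -0.001849690823127803 F [-2.6096 -8.7322 -7.1182] grip 0.015348757954869209 59.214704632759094
bar top n 2596 slope 0.1265462315281984 z at grip -66.27513877908235 world 136.44778903274675 end x 49.996473800702056
block top 2765 0.06597045076978936
```

Request:
carry_out(
  increments=[0, -0.8, 0, -0.05, 0, 0, -0.8, 0, -0.05, 0, 0, -0.8, 0, -0.05, 0, 0, -0.5, 0, 0, 0, 0, 0, 0, 0, 0],
)

```text
clock: 9.15
eef_pos: [0.4517, -0.3595, 0.0713]
tool_rot: [0.772, 0.636, 0.003, -0.003]
ft_force: [1.1, 7.7, -2.2]
grip_width: 0.015
grasp_force: 59.4
```

```bash
python3 chk.py
```

```text
t 9.15 [ 0.4517 -0.3595  0.0713] xaxis [0.1919 0.9814 0.0091] zaxis [ 0.0008  0.0091 -1.    ] shift cm [0.865  0.0176 0.4153] turn 0.0018581199076053156 F [ 1.1381  7.6846 -2.1641] grip 0.01498108186051683 59.389493465423584
bar top n 2721 slope -0.07783492328967903 z at grip -66.27931436958148 world 137.57251812676338 end x 49.98659984629063
block top 2904 0.06596986850227284
```

Request:
carry_out(
  increments=[0, 0.7, 0, -0.05, 0, 0, 0.7, 0, -0.05, 0, 0, 0.7, 0, -0.05, 0, 0, 0.6, 0, -0.05, 0, 0, 0, 0, 0, 0],
)

```text
clock: 9.82
eef_pos: [0.4555, -0.3404, 0.0742]
tool_rot: [0.773, 0.634, -0.003, 0.002]
ft_force: [-2.9, -6.2, -4.5]
grip_width: 0.0149
grasp_force: 58.7
```

Request:
carry_out(
  increments=[0, -0.7, 0, -0.05, 0, 0, -0.7, 0, -0.05, 0, 0, -0.7, 0, -0.05, 0, 0, -0.6, 0, -0.05, 0, 0, 0, 0, 0, 0],
)

```text
clock: 10.45
eef_pos: [0.4515, -0.3607, 0.0755]
tool_rot: [0.772, 0.635, 0.002, -0.002]
ft_force: [1.4, 7.0, -2.9]
grip_width: 0.0149
grasp_force: 58.6
```

```bash
python3 chk.py
```

```text
t 10.45 [ 0.4515 -0.3607  0.0755] xaxis [0.1925 0.9813 0.0069] zaxis [ 0.0006  0.0069 -1.    ] shift cm [0.9852 0.0095 0.8338] turn 0.0012417507644153503 F [ 1.434   7.0295 -2.9004] grip 0.014942137821449134 58.62918198108673
bar top n 2675 slope -0.08780810058317653 z at grip -65.41076201102562 world 140.87466543696667 end x 49.99403934553979
block top 2813 0.0660062760820316
```

Request:
carry_out(
  increments=[0, 0.7, 0, -0.05, 0, 0, 0.7, 0, -0.05, 0, 0, 0.7, 0, -0.05, 0, 0, 0.6, 0, -0.05, 0, 0, 0, 0, 0, 0],
)

```text
clock: 11.12
eef_pos: [0.4558, -0.3414, 0.0796]
tool_rot: [0.773, 0.634, -0.003, 0.003]
ft_force: [-4.5, -7.4, -0.6]
grip_width: 0.0154
grasp_force: 59.5
```

Request:
carry_out(
  increments=[0, -0.7, 0, -0.05, 0, 0, -0.7, 0, -0.05, 0, 0, -0.7, 0, -0.05, 0, 0, -0.6, 0, -0.05, 0, 0, 0, 0, 0, 0],
)

```text
clock: 11.75
eef_pos: [0.4519, -0.3609, 0.0801]
tool_rot: [0.772, 0.635, 0.003, -0.002]
ft_force: [-0.1, 8.5, 1.5]
grip_width: 0.0151
grasp_force: 59.9
```

Request:
carry_out(
  increments=[0, 0.6, 0, -0.05, 0, 0, 0.7, 0, -0.05, 0, 0, 0.5, 0, -0.05, 0, 0, 0, 0, 0, 0, 0, 0, 0, 0, 0],
)

```text
clock: 12.38
eef_pos: [0.4544, -0.3489, 0.0821]
tool_rot: [0.773, 0.634, -0.002, 0.002]
ft_force: [-2.4, -5.1, -3.1]
grip_width: 0.0149
grasp_force: 59.2
```

```bash
python3 chk.py
```

```text
t 12.375 [ 0.4544 -0.3489  0.0821] xaxis [ 0.195   0.9808 -0.0061] zaxis [-0.0007 -0.0061 -1.    ] shift cm [-0.2112 -0.0493  1.49  ] turn -0.0012987804093018696 F [-2.3761 -5.1242 -3.1469] grip 0.014931253329803185 59.1883510351181
bar top n 2605 slope -0.012452846295339803 z at grip -64.85184746051806 world 146.90297156489112 end x 49.99915594340942
block top 2534 0.0659944933345396
```

Request:
carry_out(
  increments=[0, -0.2, 0, -0.1, 0, 0, 0, 0, -0.2, 0, 0, 0, 0, -0.2, 0, 0, 0, 0, -0.2, 0, 0, 0, 0, -0.2, 0],
)

```text
clock: 13.05
eef_pos: [0.4544, -0.349, 0.0905]
tool_rot: [0.773, 0.635, -0.001, 0.001]
ft_force: [-1.5, -5.3, -8.5]
grip_width: 0.0152
grasp_force: 58.6
```

```bash
python3 chk.py
```

```text
t 13.05 [ 0.4544 -0.349   0.0905] xaxis [ 0.1941  0.981  -0.002 ] zaxis [-0.0002 -0.002  -1.    ] shift cm [-0.2079 -0.0484  2.3315] turn -0.0003417023238676542 F [-1.5166 -5.2745 -8.465 ] grip 0.01517972467118734 58.644381165504456
bar top n 2600 slope -0.013076712074140167 z at grip -64.54060073411438 world 155.33052009754772 end x 49.965476074597234
block top 2340 0.0659757858652623
```

Block is down and the gauge is rising freely. I keep lifting.

Request:
carry_out(
  increments=[0, 0, 0, -0.6, 0, 0, 0, 0, -1, 0, 0, 0, 0, -1.5, 0, 0, 0, 0, -2, 0, 0, 0, 0, -2, 0],
)

```text
clock: 13.72
eef_pos: [0.455, -0.347, 0.163]
tool_rot: [0.772, 0.635, 0.001, -0.0]
ft_force: [-0.4, -0.5, -3.7]
grip_width: 0.0148
grasp_force: 59.1
```

Request:
carry_out(
  increments=[0, 0, 0, -2, 0, 0, 0, 0, -2, 0, 0, 0, 0, 0, 0, 0, 0, 0, 0, 0, 0, 0, 0, 0, 0],
)

```text
clock: 14.35
eef_pos: [0.4539, -0.3474, 0.2003]
tool_rot: [0.773, 0.635, -0.0, -0.001]
ft_force: [-0.5, -0.4, -3.5]
grip_width: 0.015
grasp_force: 59.3
```

```bash
python3 chk.py; python3 - <<'E'
from g import *
to(.494,-.128,.208,.058)
for n in("scene","top"):
    c=bot.camera(n); print([ (round(d["p"],2),w(c,d["xyz"])) for d in bot.place_of(c,"rack_seat")[:2]])
    P,u,v=cloud(c); s=(np.hypot(P[:,0]-.494,P[:,1]+.128)<.07)&(P[:,2]>.119)&(P[:,2]<.135)
    print(cv2.minAreaRect((P[s,:2]*1000).astype(np.float32)))
    for n2 in("gauge",): print([ (round(d["p"],2),w(c,d["xyz"])) for d in bot.place_of(c,n2)[:2]])
E
```

```text
t 14.35 [ 0.4539 -0.3474  0.2003] xaxis [0.1936 0.9811 0.0014] zaxis [-0.0016  0.0017 -1.    ] shift cm [-0.3794  0.0602 13.3094] turn 0.00020172004412155609 F [-0.4654 -0.4126 -3.4733] grip 0.014972232310920947 59.312047362327576
bar top n 2614 slope -0.024827165320874464 z at grip -64.8315245270576 world 265.1381464419922 end x 49.999556324678615
block top 963 0.06603465806019021
t 14.4 [ 0.4539 -0.3475  0.2003] xaxis [0.1936 0.9811 0.0013] zaxis [-0.0016  0.0016 -1.    ] shift cm [22.3099 -0.3155 -0.7402] turn -0.252859896236753 F [ 0.0421 -0.5838 -4.0063] grip 0.015101588093659059 59.31215822696686
[(0.79, array([ 0.495 , -0.1253,  0.1109])), (0.23, array([ 0.6972, -0.1209,  0.0004]))]
((493.9875183105469, -128.24156188964844), (65.22300720214844, 96.67445373535156), 4.4358367919921875)
[(0.76, array([ 0.5978, -0.3082,  0.0636])), (0.67, array([ 0.4552, -0.3448,  0.2523]))]
[(0.85, array([ 0.4925, -0.1255,  0.1121]))]
((493.6603698730469, -128.22994995117188), (63.22997283935547, 93.67699432373047), 3.1327147483825684)
[(0.63, array([ 0.4563, -0.3471,  0.2554])), (0.42, array([ 0.5989, -0.3104,  0.0606]))]
```

Request:
carry_out(
  increments=[0, 0, 0, 0, -0.126, 0, 0, 0, 0, -0.127, 0, 2, 0.5, 0, 0, 0, 3, 0.8, 0, 0, 0, 4, 1, 0, 0],
)

```text
clock: 15.32
eef_pos: [0.4722, -0.2555, 0.2014]
tool_rot: [0.687, 0.726, 0.0, -0.0]
ft_force: [-0.6, 1.0, -3.7]
grip_width: 0.0149
grasp_force: 59.1
```

Request:
carry_out(
  increments=[0, 4, 1, 0, 0, 0, 4, 1, 0, 0, 0, 3, 0.7, 0, 0, 0, 1.7, 0.3, 0, 0, 0, 0, 0, 0, 0],
)

```text
clock: 15.95
eef_pos: [0.4947, -0.1272, 0.2016]
tool_rot: [0.686, 0.728, -0.0, 0.0]
ft_force: [-0.8, -0.3, -4.0]
grip_width: 0.0155
grasp_force: 59.2
```

Request:
carry_out(
  increments=[0, 0, 0, 2, 0, 0, 0, 0, 2, 0, 0, 0, 0, 1.5, 0, 0, 0, 0, 0, 0, 0, 0, 0, 0, 0],
)

```text
clock: 16.58
eef_pos: [0.4952, -0.1289, 0.147]
tool_rot: [0.687, 0.727, 0.0, 0.0]
ft_force: [-0.2, -0.4, -3.0]
grip_width: 0.0152
grasp_force: 59.0
```

```bash
cat > r.py <<'E'
from g import *
to(.494,-.128,.065,.058)
o=bot.get_obs(); M=R.from_quat(o["tool_rot"]).as_matrix()
c=bot.camera("wrist"); cv2.imwrite("pics/w5.png",c["pixels"]); P,u,v=cloud(c); Q=(P-o["eef_pos"])@M*1000
k=(Q[:,0]>15)&(Q[:,0]<60)&(abs(Q[:,1])<12)&(Q[:,2]>-80)&(Q[:,2]<-55)
s,b=np.polyfit(Q[k,0],Q[k,2],1); print("slope",s,"top",o["eef_pos"][2]*1000-b,"end x",np.percentile(Q[k,0],99),"y range",np.percentile(Q[k,1],[2,98]))
k=(abs(P[:,2]-.127)<.004)&(np.hypot(P[:,0]-.494,P[:,1]+.128)<.07)
print("lips tool y",np.percentile(Q[k,1],[1,99]),"x",np.percentile(Q[k,0],[1,99]),k.sum())
for n in("scene","top"):
    c=bot.camera(n); print([ (round(d["p"],2),w(c,d["xyz"])) for d in bot.place_of(c,"gauge")[:2]])
E
python3 r.py
```

```text
t 16.575 [ 0.4952 -0.1289  0.147 ] xaxis [-0.0573  0.9984 -0.0004] zaxis [ 0.001  -0.0004 -1.    ] shift cm [ 0.0974 -0.1181  8.2013] turn -0.0006626965184088895 F [-0.2148 -0.4017 -2.9836] grip 0.015153605688342172 59.002511501312256
slope 0.03626532877771554 top 213.36233845883086 end x 53.230562995511235 y range [-8.5903  6.5023]
lips tool y [-34.5738  28.8362] x [33.1064 46.4659] 737
[(0.83, array([ 0.4974, -0.1258,  0.2014])), (0.64, array([ 0.5961, -0.3067,  0.0616]))]
[(0.63, array([ 0.5953, -0.3086,  0.0601]))]
```

View pics/w5.png

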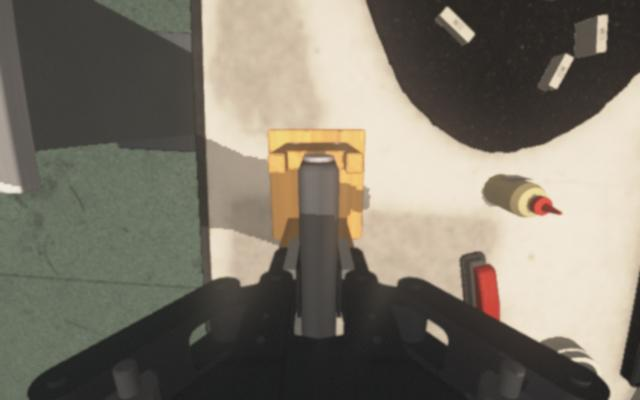

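The wrist view shows the bar at (320,250) over the rack. The far notch, between the lips at (285,160) and (352,160), is centred on it, and its offset is about 2 mm. I lower gently.

Request:
carry_out(
  increments=[0, 0, -0.15, 1.5, 0, 0, 0, 0, 1.8, 0, 0, 0, 0, 1.8, 0, 0, 0, 0, 1.3, 0, 0, 0, 0, 0.9, 0],
)

```text
clock: 17.45
eef_pos: [0.4932, -0.1284, 0.073]
tool_rot: [0.686, 0.727, -0.0, -0.0]
ft_force: [-0.5, 0.3, -3.5]
grip_width: 0.0148
grasp_force: 59.2
```

Request:
carry_out(
  increments=[0, 0, 0, 0.4, 0, 0, 0, 0, 0.3, 0, 0, 0, 0, 0.2, 0, 0, 0, 0, 0.2, 0, 0, 0, 0, 0, 0],
)

```text
clock: 18.08
eef_pos: [0.494, -0.1284, 0.0652]
tool_rot: [0.686, 0.727, 0.001, 0.001]
ft_force: [-4.8, 4.4, 12.3]
grip_width: 0.0151
grasp_force: 61.6
```

```bash
python3 r.py
```

```text
t 18.075 [ 0.494  -0.1284  0.0652] xaxis [-0.0579  0.9983 -0.0008] zaxis [ 0.0029 -0.0006 -1.    ] shift cm [0.0387 0.0026 0.0229] turn -5.1047417728433686e-05 F [-4.8498  4.3999 12.2526] grip 0.015057690493889844 61.61199688911438
slope 0.050136106474455884 top 131.36698685441522 end x 53.322608471972075 y range [-8.4735  6.6551]
lips tool y [-32.1452  28.6562] x [-25.8433  52.3807] 8906
[(0.62, array([ 0.4933, -0.1267,  0.12  ])), (0.29, array([ 0.4936, -0.1279, -0.0012]))]
[(0.5, array([ 0.5977, -0.3095,  0.0605]))]
```

Request:
carry_out(
  increments=[0, 0, 0, -0.2, 0, 0, 0, 0, 0, 0, 2.5, 0, 0, 0, 0, 3.5, 0, 0, 0, 0, 5, 0, 0, 0, 0],
)

```text
clock: 18.95
eef_pos: [0.4933, -0.1286, 0.0642]
tool_rot: [0.686, 0.727, -0.0, -0.0]
ft_force: [0.1, 0.2, 0.3]
grip_width: 0.0497
grasp_force: 0.0
```

Request:
carry_out(
  increments=[5, 0, 0, 0, 0, 5, 0, 0, -1, 0, 5, 0, 0, -2, 0, 5, 0, 0, -3, 0, 5, 0, 0, -4, 0],
)

```text
clock: 19.58
eef_pos: [0.4925, -0.1283, 0.1653]
tool_rot: [0.686, 0.727, -0.0, -0.001]
ft_force: [-0.2, 0.2, 0.1]
grip_width: 0.0498
grasp_force: 0.0
```

Request:
carry_out(
  increments=[5, 0, 0, -4, 0, 5, 0, 0, 0, 0, 5, 0, 0, 0, 0, 5, 0, 0, 0, 0, 5, 0, 0, 0, 0],
)

```text
clock: 20.2
eef_pos: [0.4925, -0.1283, 0.2033]
tool_rot: [0.686, 0.727, -0.001, -0.001]
ft_force: [-0.7, 1.1, 0.1]
grip_width: 0.0496
grasp_force: 0.0
```

```bash
python3 - <<'E'
from g import *
o=bot.get_obs(); print(o["clock"],o["eef_pos"],o["ft_force"],o["grip_width"])
for n in("wrist","scene"):
    c=bot.camera(n); print(n,[ (round(d["p"],2),w(c,d["xyz"])) for d in bot.place_of(c,"gauge")[:2]])
    P,u,v=cloud(c); d=P-np.array([.494,-.128,0]); a=.058
    X=d[:,0]*np.cos(a)+d[:,1]*np.sin(a); Y=-d[:,0]*np.sin(a)+d[:,1]*np.cos(a)
    s=(abs(X)<.014)&(abs(Y)<.056)&(P[:,2]>.124)&(P[:,2]<.14)
    print(s.sum(),cv2.minAreaRect((P[s,:2]*1000).astype(np.float32)),"slope y",np.polyfit(Y[s],P[s,2],1),"x",np.percentile(X[s],[2,98]))
    b=(np.hypot(P[:,0]-.454,P[:,1]+.35)<.08)&(P[:,2]>.055)&(P[:,2]<.08); print("block",np.median(P[b,2]))
    if n=="scene": cv2.imwrite("pics/end.png",cv2.resize(c["pixels"][180:330,250:430],None,fx=3.5,fy=3.5,interpolation=cv2.INTER_CUBIC))
E
```

```text
20.2 [ 0.4925 -0.1283  0.2033] [-0.7472  1.1109  0.0643] 0.04964981411716148
wrist []
2071 ((493.0602111816406, -129.04617309570312), (16.038555145263672, 107.00438690185547), 3.1630423069000244) slope y [-0.0027  0.1296] x [-0.0083  0.0066]
block 0.06482947859164595
scene [(0.93, array([ 0.4968, -0.1276,  0.1202])), (0.61, array([ 0.597 , -0.3099,  0.0636]))]
226 ((494.6017150878906, -128.51922607421875), (18.23930549621582, 110.58851623535156), 3.5002992153167725) slope y [0.0081 0.1308] x [-0.0078  0.0089]
block 0.06595413365246494
```

View pics/end.png

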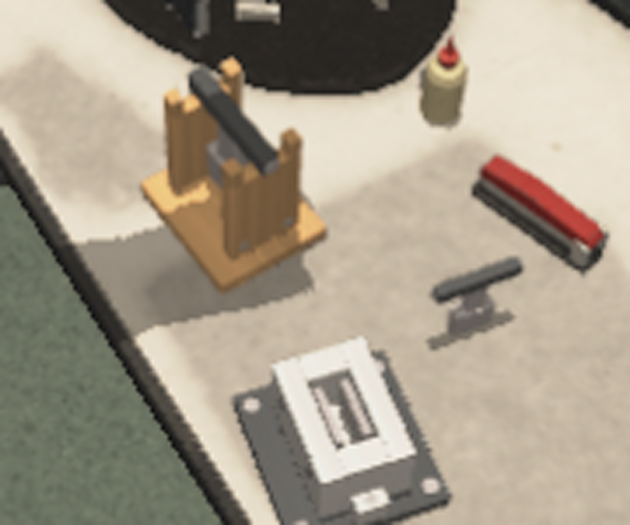

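The gauge hangs level in both notches at crop (235,115). The block is down on its plate at (340,410), and the bystanders stand where they were.

```bash
python3 -c "
from workcell import bot
print(bot.job_done())"
```

```text
the job is handed in; nothing more can be done
None
```

I rocked the gauge loose and hung it level in both rack notches, with the block down on its base plate, the other things undisturbed, and the job handed in at about 20 s (no verdict returned).

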